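# Close the castings tin with its nested lids, then take the outer lid off alone

## Task

The round tin of castings has two lids, which stand nested beside it: pick up both together by the inner lid's knob, which stands out through the outer lid's neck, lower them onto the tin until the inner lid sits fully home in the mouth, and let go of the knob. Then grip the outer lid by its neck and lift it alone, straight up until it is well clear above the knob, leaving the inner lid seated and the tin where it stands; nothing is dropped and the other things on the table are left alone. Finish while still holding the outer lid up there, level and still, for its underside to be inspected: do not put it down or let go.

Things in the scene. Friction and masses are not known exactly. Their poses are not given: they have to be found in the camera images.
- inner_knob (a point): Middle of the inner lid's upright round knob: 22 mm across, 30 mm tall, on the lid's axis (z, up); 62 mm above the plug's underside, 14 mm below the knob's top. Nested, the knob stands through the outer lid's neck, its top 32 mm free above it. The nest stands on the table at first (this point at z = 0.062), left or right of the middle. Seated on the tin this point is 52 mm above the mouth.
- inner_lid: Inner lid, loose, bare aluminium, about 0.15 kg: tapered plug 10 mm deep (68 mm across at its foot, 75 mm above), on it a flange 87 mm across and 4 mm thick, then a 16 mm stem with the knob on top. Origin: centre of the plug's underside, z up. Seated, the flange lies on the tin's rim and the plug is in the mouth.
- outer_neck (a point): Middle of the outer lid's round neck: 43 mm across outside (44 mm bead on its last 4 mm), bore 34 mm, 26 mm tall, on the lid's axis (z, up). 13 mm above the plate's top, 13 mm below the neck's top, 29 mm above the skirt's lower edge. Nested, it is 31 mm below inner_knob; raised 74 mm from there, the skirt passes the top of the knob.
- outer_lid: Outer lid, loose bare aluminium cap, about 0.12 kg, 106 mm across; skirt 12 mm deep, 100 mm across inside, under a plate 4 mm thick with the neck on it. Its plate only rests on the inner lid's flange, 2.5 mm play to each side, nothing holds it. Origin: on the axis, level with the skirt's lower edge (2 mm above the inner lid's origin when nested), z up.
- tin_mouth (a point): Centre of the tin's open mouth, at rim height. The tin is round sheet steel, loose, about 0.7 kg, with white resin castings in it that stay below the plug; 88 mm across, 60 mm high, mouth 79 mm across. It stands on the table on the side (left or right) where the lids are not. z is its axis, up.
- blank_a_mid (a point): a small white resin figure blank, 20 x 69 x 25 mm, lying on the table between the lids and the tin (a bystander); this point is its middle
- blank_b_mid (a point): a second such figure blank, 19 x 69 x 25 mm, lying a little farther back (a bystander); this point is its middle
- tweezers_mid (a point): steel tweezers, 10 x 128 x 9 mm, lying nearest the robot between the lids and the tin (a bystander); this point is its middle
- marker_pen_mid (a point): marker pen, 17 x 135 x 16 mm, lying behind the figure blanks (a bystander); this point is its middle
- file_mid (a point): flat steel file with a wooden handle, 24 x 270 x 24 mm, lying at the left edge of the table (a bystander); this point is its middle
There are look-alikes about, which are no part of the job. Leave any brown or purple look-alike of the outer_lid alone.

How it is judged:
On the way, in this order (a step that is already met when the one before it is completed fails the run):
1. both lids, nested, are held up by the inner lid's knob, at least 40 mm above the table (height (world z) of inner_knob above 0.102 m and z of outer_neck in the frame of inner_knob below -0.024 m and horizontal distance between outer_neck and inner_knob below 0.008 m and contact force between the fingers and inner_lid above 0.5 N), for 0.2 s.
2. the nested lids are on the tin, the inner lid home in the mouth, and the knob is let go (z of inner_knob in the frame of tin_mouth between 0.045 and 0.055 m and horizontal distance between inner_knob and tin_mouth below 0.006 m and z of outer_neck in the frame of inner_knob below -0.024 m and horizontal distance between outer_neck and inner_knob below 0.008 m and contact force between the fingers and inner_lid below 0.1 N), for 0.2 s.
At the end, for the whole second after the job is handed in: Inner lid seated in the mouth (flange within 3 mm of the rim, 6 mm off-centre, 0.06 rad) and untouched; tin upright within 25 mm of its place; outer lid held still in the fingers, level within 0.3 rad, its skirt 7 mm or more above the knob, touching neither inner lid nor tin (z of inner_knob in the frame of tin_mouth between 0.045 and 0.055 m and horizontal distance between inner_knob and tin_mouth below 0.006 m and angle between each of inner_knob, tin_mouth's own z axis and vertical below 0.06 rad and linear speed of each of inner_lid, tin below 0.02 m/s and contact force between the fingers and inner_lid below 0.1 N and z of outer_neck in the frame of inner_knob above 0.05 m and height (world z) of outer_neck above 0.155 m and angle between outer_neck's own z axis and vertical below 0.3 rad and linear speed of outer_lid below 0.03 m/s and contact force between the fingers and outer_lid above 1 N and contact force between outer_lid and inner_lid below 0.05 N and contact force between outer_lid and tin below 0.05 N and distance of tin_mouth from where it was at the start of the episode below 0.025 m); the arm keeps its last pose, push and grip.
It fails at once if the lids come apart while the inner lid is not seated in the tin (outer lid raised more than 12 mm from it), or the inner lid is pulled more than 6 mm out of its seat once they are apart (z of outer_neck in the frame of inner_knob above -0.019 m and (z of inner_knob in the frame of tin_mouth above 0.058 m or horizontal distance between inner_knob and tin_mouth above 0.01 m)).
It fails at once if the inner lid is let go more than 8 mm above its seat (contact force between the fingers and inner_lid below 0.05 N and height (world z) of inner_knob above 0.085 m and z of inner_knob in the frame of tin_mouth above 0.06 m).
It fails at once if the tin is tipped more than 0.2 rad or shifted more than 25 mm (angle between tin_mouth's own z axis and vertical above 0.2 rad or distance of tin_mouth from where it was at the start of the episode above 0.025 m).
It fails at once if a bystander (figure blanks, tweezers, pen, file) is shifted more than 20 mm (distance of any of blank_a_mid, blank_b_mid, tweezers_mid, marker_pen_mid, file_mid from where it was at the start of the episode above 0.02 m).
It also fails if it takes over 56 s, if anything falls off the work surface, if the arm or the gripper's body presses on something with over 40 N, if the wrist force passes 120 N, or if a joint passes its speed limit or range.

## Robot

A 7-joint arm with a two-finger parallel gripper is mounted at the origin on a cart in front of the work surface, level with it; the furniture and walls round the work are solid. World frame = base frame: x ahead of the robot, y to its left, z up, the work surface at z = 0. Lengths are in m, angles in rad, forces in N, time in s.
With the tool pointing down it reaches from about 0.35 to 0.9 m from the base axis. Payload 8.1 kg.
Tool frame: the origin (TCP) lies midway between the tips of the shut fingers; the grasp point (between the pads) lies arm.grasp_offset behind it (arm.grasp_offset is the distance from the TCP to the grasp point, in m); z points along the fingers, y is the line along which they close (so a half turn about z gives the same grasp; the last joint's range is limited). The gripper opens to 92 mm and grips with 3 to 60 N. Pads are 19 mm wide; open, the fingers measure 130 mm over their backs; the gripper's body (75 mm by 190 mm) begins 47 mm behind the grasp point.
Start: joints at [1.008, 0.434, 0.025, 1.573, -0.012, 1.134, -0.075], TCP at [0.277, -0.56, 0.188] pointing down, gripper open.
Joint ranges: [-2.62, 2.62], [-0.44, 2.09], [-1.27, 1.32], [0.08, 2.57], [-1.32, 4.46], [0.12, 2], [-2.74, 2.74]. Speed limits (rad/s): [2.22, 2.22, 3.01, 3.01, 3.14, 3.14, 3.14].

## Interface

Orientations are given as a rotation vector (axis times angle).
In Python, from cell import observe, imaging, arm gives the robot as it stands.
- The arm moves only by the tool apply_moves, never from a script. Its argument "commands" is a list of rows, each a list of 5 numbers: the opening in per cent of the stroke, from 0 (shut) to 100 (fully open), then the shift along the world's x, y, z in units of 0.06 m (1.0 is 0.06 m), then the turn about the world's z in units of 0.5 rad (1.0 is 0.5 rad). A call has 1 to 12 rows; each row shifts and turns the commanded pose from where the row before left it; what a row does not reach is not made up. A row lasts 1/8 s, in which the tool goes at most 62.5 mm and 10.7 degrees, less where a joint would pass 70% of its speed; a pose out of reach is approached as far as the arm can. A call with a number of a shift or a turn outside -1 to 1 is refused whole. A call with a gripper value outside its range is refused whole. The fingers move at their own pace and stop on an object; "newtons" is the grip in N (left out, the last holds). Time passes only in rows, so rows that do not move let the fingers close. It gives the time, the measured TCP pose, the force, the opening and the grip force at its end, in the units of the state.
- observe(): the state, without advancing time (a new reading comes with each control period).
- imaging.get_image(name): name is "side" or "top" or "wrist"; returns (picture, depth): 384x512x3 uint8, red, green, blue; 384x512 float32, m along the optical axis (not along the pixel's ray), 0 where there is no reading.
- imaging.camera_params(name): a dict with "camera_matrix" (3x3 intrinsics, pixels), "dist" ([k1, k2, p1, p2, k3] as OpenCV has them; the pictures are not rectified), "origin" and "rotation" of the camera in the world; the wrist camera has in their place "tool_from_camera" (4x4, takes a point from camera to tool coordinates, whose origin is the TCP and whose axes are the flange's). Camera axes: x right, y up, looking along -z (the intrinsics and any distortion apply to the point x, -y, -z); pixel columns grow to the right and rows downward; lengths in m; the calibration is good to about 2 mm. A picture is of the moment at which its call begins: read the wrist's pose just before it. camera_params takes no time and is no camera call.
- arm.sign_off(): hands the job in; it is judged then, once.
The state is a dict: "clock": time; "joints": joint angles; "dq": joint speeds; "joint_efforts": joint torques, N m; "position": TCP position; "ee_rot": TCP orientation; "force": force on the tool from outside, world axes, zero at the start; "ft_torque": the same for the moment, N m; "width": opening from 0.0 (shut) to 1.0 (fully open); "gripper_force": force on a finger pad.
Only numpy, scipy, OpenCV 4.12 (cv2) and the standard library are available. Lean on these libraries where they do the work, as an engineer would, in place of code of your own. Each camera call takes 0.05 s, during which the arm holds its last target. There are 200 camera calls.

## Working session

There is one attempt and no reset: what is moved stays moved. The work goes in short steps, Python scripts to look and compute and a tool call to move; the robot and the scene stay as the last step left them, time stands still between calls to the robot, and variables do not carry over. Pictures are saved under pics/ and viewed, at most 10 in all, crops included, and the job is handed in when it is done.

Besides the shell and the picture viewer there is one more tool, called after ">>>" in YAML: its name, and indented under it one key for each argument. apply_moves: Moves the arm, as the interface text tells. Its arguments: {"type":"object","properties":{"commands":{"type":"array"},"newtons":{"type":"number"}},"required":["commands"]}

```bash
mkdir -p pics
cat > h.py <<'E'
from cell import observe, imaging, arm
import numpy as np, cv2
def save(n,im): cv2.imwrite('pics/'+n+'.png',im[:,:,::-1])
def cam(name):
    p=imaging.camera_params(name)
    K=np.array(p['camera_matrix']);d=np.array(p['dist'])
    if name=='wrist':
        s=observe();R=cv2.Rodrigues(np.array(s['ee_rot'],float))[0];T=np.array(p['tool_from_camera'])
        return K,d,R@T[:3,3]+np.array(s['position']),R@T[:3,:3]
    return K,d,np.array(p['origin']),np.array(p['rotation'])
def ray(c,uv):
    K,d,o,R=c
    q=cv2.undistortPoints(np.array([[uv]],float),K,d)[0,0]
    return o,R@np.array([q[0],-q[1],-1.])
def onz(c,uv,z):
    o,v=ray(c,uv); return o+v*(z-o[2])/v[2]
def depthpt(c,uv,D):
    o,v=ray(c,uv); return o+v*D
E
python3 - <<'E'
from h import *
s=observe();print(s['clock'],s['position'],s['ee_rot'],s['width'],arm.grasp_offset)
ims=[]
for n in ['top','side']:
    im,d=imaging.get_image(n);c=cam(n);np.savez(n,im=im,d=d);save(n,im);print(n,c[2],c[3].round(2).tolist(),c[0].tolist())
E
```

```text
0.0 [ 0.27705001 -0.55961192  0.18744464] [-3.05749165e+00 -7.15557008e-01  8.40933802e-04] 0.9979116803834699 0.0188
top [0.36308938 0.03642525 1.41725641] [0.11, -0.13, -1.55] [[465.63292222430215, 0.0, 254.78981256221752], [0.0, 465.63292222430215, 193.17837185115405], [0.0, 0.0, 1.0]]
side [0.21533012 0.92918124 0.51357712] [0.29, -1.53, -2.34] [[425.4985587022637, 0.0, 255.20742148795912], [0.0, 425.4985587022637, 188.85455487704033], [0.0, 0.0, 1.0]]
```

```bash
sed -i "s/np.array(p\['rotation'\])$/cv2.Rodrigues(np.array(p['rotation'],float))[0]/" h.py; python3 -c "
from h import *;print(cam('top')[3].round(2),cam('side')[3].round(2))"
```

```text
[[ 0.02  0.99 -0.16]
 [-1.    0.02  0.01]
 [ 0.01  0.16  0.99]] [[-0.92  0.16 -0.35]
 [-0.38 -0.37  0.85]
 [ 0.01  0.92  0.4 ]]
```

View pics/top.png

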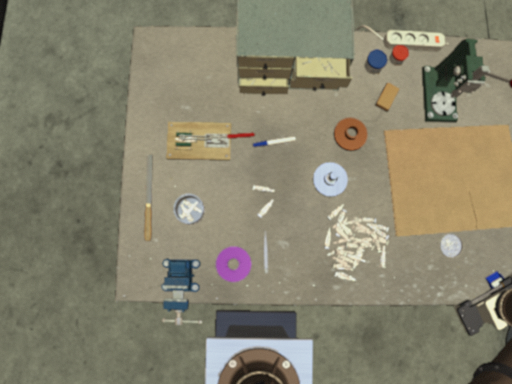

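View pics/side.png

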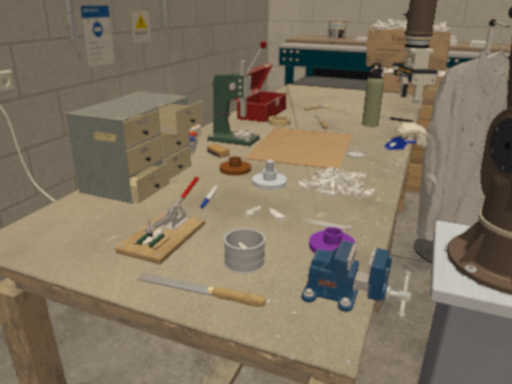

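Top view candidates: bare aluminium lid nest at (330,179), brown look-alike at (350,133), purple at (234,264), and a pale disc at (451,245). I choose the bare one with the knob at (330,179). The tin is at (189,208), the blanks at (263,188) and (266,208), the tweezers at (266,252) and the pen at (274,142).

Run:
```python
from h import *
z=np.load('top.npz');im=z['im'];d=z['d'];c=cam('top')
a=cv2.resize(im[150:210,300:360],(390,390),interpolation=cv2.INTER_CUBIC);b=cv2.resize(im[178:238,159:219],(390,390),interpolation=cv2.INTER_CUBIC)
save('crop',np.hstack([a,b]))
P=np.array([[depthpt(c,(u,v),d[v,u]) for u in range(512)] for v in range(384)])
np.save('P',P)
for n,(u0,u1,v0,v1),lo,hi in [('knob',(300,360,150,210),.066,.09),('plate',(300,360,150,210),.01,.028),('tin',(159,219,178,238),.05,.07)]:
    q=P[v0:v1,u0:u1].reshape(-1,3);m=(q[:,2]>lo)&(q[:,2]<hi);q=q[m]
    print(n,m.sum(),q.mean(0),np.median(q,0),q.min(0),q.max(0),(q.min(0)+q.max(0))/2)
for n,uv in dict(a=(263,188),b=(266,208),tw1=(265,233),tw2=(267,272),tinc=(189,208),lid=(331,178),pen=(274,142)).items(): print(n,onz(c,uv,.06 if n in('tinc',) else .076 if n=='lid' else .02))
```

```text
knob 48 [ 0.63281066 -0.20962578  0.07353448] [ 0.63257542 -0.20867211  0.07386156] [ 0.62232133 -0.22133847  0.06614601] [ 0.64290023 -0.19947572  0.07977789] [ 0.63261078 -0.2104071   0.07296195]
plate 780 [ 0.63044418 -0.20870893  0.01632558] [ 0.62810067 -0.20666721  0.01608597] [ 0.54067287 -0.27674077  0.01014799] [ 0.7262967  -0.15691963  0.0272421 ] [ 0.63348479 -0.2168302   0.01869505]
tin 160 [0.53059445 0.2197452  0.05746115] [0.53234846 0.22201832 0.05769582] [0.48586009 0.17583254 0.05002382] [0.57249501 0.25944628 0.06397727] [0.52917755 0.21763941 0.05700054]
a [ 0.60045811 -0.00361116  0.02      ]
b [ 0.53928466 -0.01352658  0.02      ]
tw1 [ 0.46360767 -0.01150634  0.02      ]
tw2 [ 0.34762754 -0.01904147  0.02      ]
tinc [0.53003679 0.21417309 0.06      ]
lid [ 0.62465525 -0.20225839  0.076     ]
pen [ 0.7457057  -0.03578363  0.02      ]
```

View pics/crop.png

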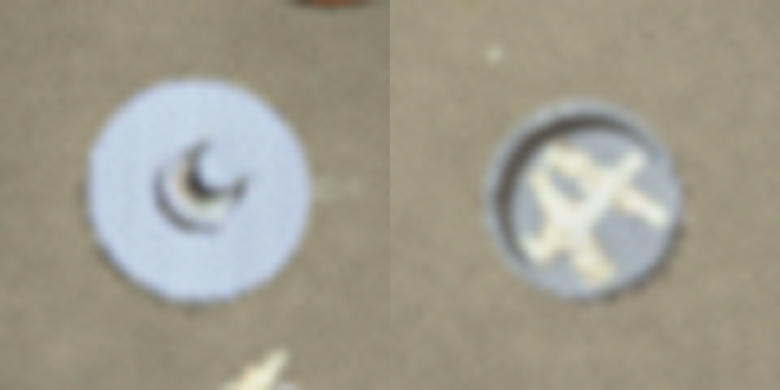

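The left crop shows the bare lid with its knob top near full-image (332,176), and the right one the open tin centred near (189,209). Next I move above the nest for a wrist view.

>>> apply_moves:
  commands:
    - [100,0,0,0.6,0]
    - [100,0.65,0.65,0,0]
    - [100,0.65,0.65,0,0]
    - [100,0.65,0.65,0,0]
    - [100,0.65,0.65,0,0]
    - [100,0.65,0.65,0,0]
    - [100,0.65,0.65,0,0]
    - [100,0.65,0.65,0,0]
    - [100,0.65,0.65,0,0]
    - [100,0.7,0.65,0,0]
    - [100,0,0,0,0]
    - [100,0,0,0,0]
  newtons: 25

```text
clock: 1.6
position: [0.6308, -0.2094, 0.2236]
ee_rot: [3.059, 0.716, -0.002]
force: [-0.2, 0.7, 0.2]
width: 1.001
gripper_force: 0.0
```

```bash
cat > w.py <<'E'
from h import *
import sys
s=observe();c=cam('wrist');print(s['clock'],s['position'].round(4) if hasattr(s['position'],'round') else s['position'],s['ee_rot'],max(abs(np.array(s['dq']))))
im,d=imaging.get_image('wrist');np.savez(sys.argv[1],im=im,d=d,o=c[2],R=c[3]);save(sys.argv[1],im);print(c[2],c[3].round(2).tolist(),c[1])
E
python3 w.py w1
```

```text
1.6 [ 0.6308 -0.2094  0.2236] [ 3.05885896e+00  7.16157238e-01 -2.33091302e-03] 0.026357158513089132
[ 0.70717718 -0.17322012  0.41974764] [[0.44, 0.85, 0.28], [-0.9, 0.42, 0.14], [0.0, -0.31, 0.95]] [-0.04879936  0.          0.          0.          0.        ]
```

View pics/w1.png

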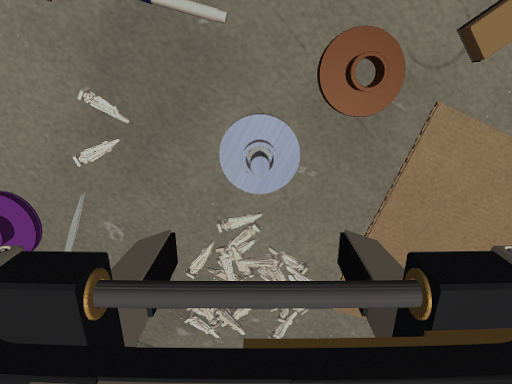

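The wrist view shows the bare nest at (260,154) with its knob top near (260,163). The brown look-alike is at (362,70) and purple at the left edge.

Run:
```python
from h import *
z=np.load('w1.npz');im=z['im'].astype(int);d=z['d'];K,dd,_,_=cam('wrist');c=(K,dd,z['o'],z['R'])
m=((im[:,:,2]-im[:,:,0])>12).astype(np.uint8);m[:, :200]=0;m[:,320:]=0;m[210:]=0
cs,_=cv2.findContours(m,0,2);k=max(cs,key=cv2.contourArea);k=cv2.convexHull(k)
pts=np.array([onz(c,p[0],.018) for p in k])
e=cv2.minEnclosingCircle(pts[:,:2].astype(np.float32));print('plate',e,cv2.fitEllipse(pts[:,:2].astype(np.float32)))
q=np.array([depthpt(c,(u,v),d[v,u]) for v in range(130,200) for u in range(225,295)])
for lo,hi in[(.066,.085),(.037,.05),(.01,.025)]:
    s=q[(q[:,2]>lo)&(q[:,2]<hi)];print(len(s),s.mean(0),(s.min(0)+s.max(0))/2,np.ptp(s,0))
```

```text
plate ((0.6354071497917175, -0.2119292914867401), 0.05266067758202553) ((0.6355112195014954, -0.21200260519981384), (0.10440748929977417, 0.10463619977235794), 113.34523010253906)
320 [ 0.63662556 -0.21159817  0.07515829] [ 0.63592166 -0.21185686  0.07184499] [0.02218355 0.02155198 0.01162176]
420 [ 0.63745385 -0.21120031  0.04360241] [ 0.63600342 -0.21195461  0.04316681] [0.043866   0.04350664 0.01209151]
3174 [ 0.6308536  -0.21467933  0.01787726] [ 0.63298435 -0.21245931  0.01811164] [0.09978413 0.10453183 0.01370884]
```

>>> apply_moves:
  commands:
    - [100,0.087,-0.042,0,0]
    - [100,0,0,-0.6,0]
    - [100,0,0,-0.6,0]
    - [100,0,0,-0.6,0]
    - [100,0,0,-0.5,0]
    - [100,0,0,-0.3,0]
    - [100,0,0,-0.3,0]
    - [100,0,0,0,0]
    - [100,0,0,0,0]

```text
clock: 2.78
position: [0.6373, -0.2119, 0.0512]
ee_rot: [3.058, 0.715, 0.002]
force: [-0.4, -0.1, 1.5]
width: 1.0
gripper_force: 0.0
```

>>> apply_moves:
  commands:
    - [100,-0.02,0,-0.04,0]
    - [60,0,0,0,0]
    - [20,0,0,0,0]
    - [0,0,0,0,0]
    - [0,0,0,0,0]
    - [0,0,0,0,0]
    - [0,0,0,0,0]
    - [0,0,0,0,0]
  newtons: 25

```text
clock: 3.78
position: [0.6354, -0.2116, 0.0478]
ee_rot: [3.059, 0.716, -0.0]
force: [-0.4, 0.5, -0.0]
width: 0.285
gripper_force: 0.0
```

>>> apply_moves:
  commands:
    - [0,0,0,0,0]
    - [0,0,0,0,0]
    - [0,0,0,0,0]

```text
clock: 4.15
position: [0.6354, -0.2116, 0.0478]
ee_rot: [3.059, 0.716, -0.0]
force: [0.0, -0.6, 0.0]
width: 0.005
gripper_force: 0.0
```

The fingers closed on nothing; I'll look before doing anything else.

```bash
python3 w.py w2
python3 - <<'E'
from h import *
a,d=imaging.get_image('side');b=np.load('w2.npz')['im']
save('c2',np.hstack([cv2.resize(a[130:220,220:340],(480,360),interpolation=2),cv2.resize(b,(320,360))]))
E
```

```text
4.15 [ 0.6354 -0.2116  0.0478] [ 3.05892583e+00  7.15841020e-01 -5.18033345e-05] 0.002012673486584127
[ 0.71141265 -0.17553359  0.24411731] [[0.44, 0.85, 0.28], [-0.9, 0.42, 0.14], [0.0, -0.31, 0.95]] [-0.04879936  0.          0.          0.          0.        ]
```

View pics/c2.png

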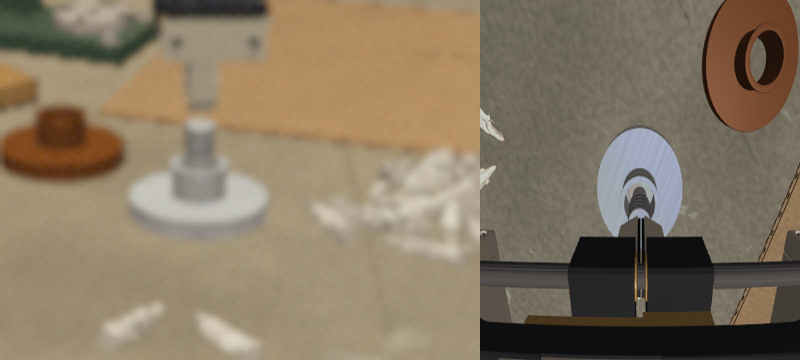

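Run:
```python
from h import *
def proj(c,X):
    K,d,o,R=c;q=R.T@(np.array(X)-o);q=q*[1,-1,-1];return cv2.projectPoints(q[None],np.zeros(3),np.zeros(3),K,d)[0].ravel()
s=observe();print(s['joints'],s['position'])
for n in['side','wrist','top']:
    print(n,proj(cam(n),s['position']),'knobtop',proj(cam(n),[.635,-.2115,.076]))
z=np.load('w2.npz');im=z['im'];d=z['d'];c=cam('wrist')
# knob + finger depth points
for u,v in [(256,185),(256,195),(256,205),(256,215),(256,222),(256,230),(256,238),(240,240),(272,240),(256,255)]:
    print(u,v,im[v,u],depthpt(c,(u,v),d[v,u]).round(4))
print('side crop');im,d=imaging.get_image('side');c=cam('side')
for u,v in [(270,150),(270,154),(270,157),(270,160),(270,162),(270,166),(270,170)]: print(u,v,im[v,u],depthpt(c,(u,v),d[v,u]).round(4))
b=cv2.resize(z['im'][140:290,156:356],(800,600),interpolation=2);save('c3',b)
```

```text
[ 0.31106137  0.63988925 -0.10834313  1.59338848  0.08175398  0.91275751
 -0.93714986] [ 0.63532288 -0.2116439   0.04784863]
side [269.2593466  169.13368543] knobtop [269.53892129 160.47793649]
wrist [254.76780633 219.90905921] knobtop [254.00903595 238.96842907]
top [332.42052558 176.34148139] knobtop [334.06213189 174.62313266]
256 185 [76 73 71] [ 0.6542 -0.2032  0.0343]
256 195 [155 161 156] [ 0.6446 -0.2079  0.0243]
256 205 [78 75 72] [ 0.6453 -0.2077  0.0475]
256 215 [56 54 57] [ 0.6451 -0.2078  0.0646]
256 222 [123 126 134] [ 0.6453 -0.2077  0.0759]
256 230 [154 162 177] [ 0.6408 -0.2099  0.0761]
256 238 [71 75 80] [ 0.6441 -0.2084  0.0938]
240 240 [84 76 68] [ 0.6415 -0.2005  0.0985]
272 240 [83 76 67] [ 0.6487 -0.2154  0.0981]
256 255 [72 75 80] [ 0.6439 -0.2085  0.1115]
side crop
270 150 [153 142 120] [ 0.6288 -0.1966  0.1147]
270 154 [150 139 118] [ 0.6284 -0.1963  0.1024]
270 157 [143 124 101] [ 0.6325 -0.2081  0.0886]
270 160 [187 178 163] [ 0.6328 -0.2094  0.0785]
270 162 [167 163 156] [ 0.6301 -0.2025  0.0748]
270 166 [127 123 117] [ 0.6298 -0.2024  0.0621]
270 170 [136 132 125] [ 0.6289 -0.201   0.0498]
```

View pics/c3.png

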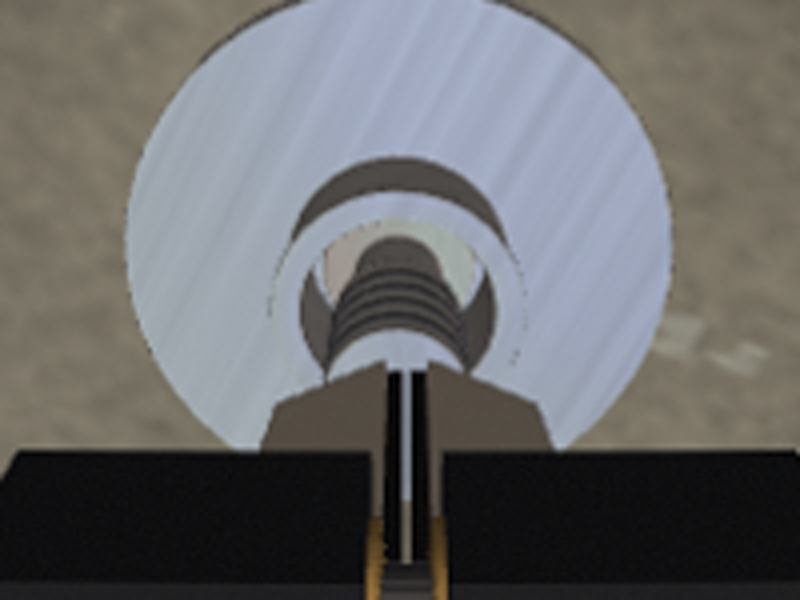

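The close crop shows the shut fingertips hovering above the knob top, at about (257,231) in the wrist image, rather than beside it. I'll measure where the tips are relative to the stated TCP.

Run:
```python
from h import *
K,dd,_,_=cam('wrist');R=cv2.Rodrigues(np.array(observe()['ee_rot'],float))[0]
for f,tcp,(u0,u1,v0,v1) in [('w1',[.6308,-.2094,.2236],(110,400,225,285)),('w2',[.6354,-.2116,.0478],(200,312,222,280))]:
    z=np.load(f+'.npz');d=z['d'];c=(K,dd,z['o'],z['R'])
    q=np.array([(depthpt(c,(u,v),d[v,u])-tcp)@R for v in range(v0,v1) for u in range(u0,u1) if d[v,u]>0])
    m=(q[:,2]<0.02) if f=='w1' else (q[:,2]<-.031);q=q[m]
    print(f,len(q),q.min(0),q.max(0));h=np.histogram(q[:,2],bins=np.arange(-.12,.03,.005));print(list(zip(h[1].round(3),h[0])))
    t=q[q[:,2]>q[:,2].max()-.004];print('tip',t.mean(0),t.min(0),t.max(0))
print({k:v for k,v in imaging.camera_params('wrist').items() if k=='tool_from_camera'})
```

```text
w1 6008 [-0.01037141 -0.06259875 -0.11973563] [ 0.03189287  0.06528139 -0.03700263]
[(np.float64(-0.12), np.int64(1227)), (np.float64(-0.115), np.int64(4)), (np.float64(-0.11), np.int64(23)), (np.float64(-0.105), np.int64(0)), (np.float64(-0.1), np.int64(0)), (np.float64(-0.095), np.int64(0)), (np.float64(-0.09), np.int64(140)), (np.float64(-0.085), np.int64(498)), (np.float64(-0.08), np.int64(586)), (np.float64(-0.075), np.int64(580)), (np.float64(-0.07), np.int64(564)), (np.float64(-0.065), np.int64(573)), (np.float64(-0.06), np.int64(529)), (np.float64(-0.055), np.int64(498)), (np.float64(-0.05), np.int64(409)), (np.float64(-0.045), np.int64(297)), (np.float64(-0.04), np.int64(80)), (np.float64(-0.035), np.int64(0)), (np.float64(-0.03), np.int64(0)), (np.float64(-0.025), np.int64(0)), (np.float64(-0.02), np.int64(0)), (np.float64(-0.015), np.int64(0)), (np.float64(-0.01), np.int64(0)), (np.float64(-0.005), np.int64(0)), (np.float64(0.0), np.int64(0)), (np.float64(0.005), np.int64(0)), (np.float64(0.01), np.int64(0)), (np.float64(0.015), np.int64(0)), (np.float64(0.02), np.int64(0)
[... 1000 characters left out ...]
01), np.int64(0)), (np.float64(-0.005), np.int64(0)), (np.float64(0.0), np.int64(0)), (np.float64(0.005), np.int64(0)), (np.float64(0.01), np.int64(0)), (np.float64(0.015), np.int64(0)), (np.float64(0.02), np.int64(0))]
tip [ 0.00972891  0.00203051 -0.03969678] [ 0.00827311 -0.00395243 -0.04123714] [ 0.01098501  0.00747995 -0.03724583]
{'tool_from_camera': array([[ 5.49008776e-04,  9.50554521e-01,  3.10557242e-01,
         8.41670459e-02],
       [ 9.99999467e-01, -2.50212682e-04, -1.00196564e-03,
         1.41934747e-03],
       [-8.74717611e-04,  3.10557627e-01, -9.50554152e-01,
        -1.96295746e-01],
       [ 0.00000000e+00,  0.00000000e+00,  0.00000000e+00,
         1.00000000e+00]])}
```

The tips sit about 38 mm behind the reported TCP in both the open and shut wrist views, and the side view gives the same figure. I'll treat the real tip as reported z + 0.038, so I open, go 38 mm lower and grip again.

>>> apply_moves:
  commands:
    - [100,0,0.015,0,0]
    - [100,0,0,0,0]
    - [100,0,0,0,0]
    - [100,0,0,0,0]
    - [100,0,0,0,0]
    - [100,0,0,0,0]
    - [100,0,0,0,0]
    - [100,0,0,0,0]
    - [100,0,0,0,0]
    - [100,0,0,0,0]

```text
clock: 5.55
position: [0.6354, -0.2107, 0.0478]
ee_rot: [3.059, 0.716, 0.0]
force: [-0.4, 0.5, 0.0]
width: 0.99
gripper_force: 0.0
```

>>> apply_moves:
  commands:
    - [100,0,0,-0.2,0]
    - [100,0,0,-0.2,0]
    - [100,0,0,-0.2,0]
    - [100,0,0,0,0]
    - [100,0,0,0,0]

```text
clock: 6.18
position: [0.6355, -0.2107, 0.0118]
ee_rot: [3.059, 0.716, 0.0]
force: [-0.4, 1.2, 0.5]
width: 0.999
gripper_force: 0.0
```

Real tip is near 0.050, just above the neck's top at 0.044. Gripping.

>>> apply_moves:
  commands:
    - [0,0,0,0,0]
    - [0,0,0,0,0]
    - [0,0,0,0,0]
    - [0,0,0,0,0]
    - [0,0,0,0,0]
    - [0,0,0,0,0]
    - [0,0,0,0,0]
    - [0,0,0,0,0]
    - [0,0,0,0,0]
    - [0,0,0,0,0]
  newtons: 30

```text
clock: 7.42
position: [0.6353, -0.2105, 0.0118]
ee_rot: [-3.059, -0.716, 0.0]
force: [-1.6, 0.7, -0.9]
width: 0.232
gripper_force: 30.0
```

>>> apply_moves:
  commands:
    - [0,0,0,0.1,0]
    - [0,0,0,0.2,0]
    - [0,0,0,0.3,0]
    - [0,0,0,0.4,0]
    - [0,0,0,0.4,0]
    - [0,0,0,0.3,0]
    - [0,0,0,0.2,0]
    - [0,0,0,0.1,0]
    - [0,0,0,0,0]
    - [0,0,0,0,0]

```text
clock: 8.68
position: [0.6348, -0.2106, 0.1309]
ee_rot: [-3.058, -0.716, 0.002]
force: [0.3, 1.0, -3.2]
width: 0.229
gripper_force: 30.0
```

```bash
python3 w.py w3
python3 - <<'E'
from h import *
# tin from top image: outer rim points at z .06 and wall silhouette
z=np.load('top.npz');P=np.load('P.npy');q=P[178:238,159:219].reshape(-1,3);q=q[(q[:,2]>.045)&(q[:,2]<.07)]
print('top ell',cv2.minEnclosingCircle(q[:,:2].astype(np.float32)))
# lid state
K,dd,_,_=cam('wrist');z=np.load('w3.npz');d=z['d'];c=(K,dd,z['o'],z['R']);s=observe()
q=np.array([depthpt(c,(u,v),d[v,u]) for v in range(60,225) for u in range(120,400) if d[v,u]>0])
b=q[(abs(q[:,0]-.635)<.07)&(abs(q[:,1]+.21)<.07)]
h=np.histogram(b[:,2],bins=np.arange(0.05,.25,.004));print([(round(a,3),n) for a,n in zip(h[1],h[0]) if n>15])
E
```

```text
8.675 [ 0.6348 -0.2106  0.1309] [-3.05832214e+00 -7.15657096e-01  2.07559616e-03] 0.003498145208286127
[ 0.71115312 -0.17458803  0.32714409] [[0.44, 0.85, 0.28], [-0.9, 0.42, 0.14], [-0.0, -0.31, 0.95]] [-0.04879936  0.          0.          0.          0.        ]
top ell ((0.5291029810905457, 0.21783754229545593), 0.04388219863176346)
[(np.float64(0.122), np.int64(107)), (np.float64(0.126), np.int64(74)), (np.float64(0.13), np.int64(111)), (np.float64(0.134), np.int64(8261)), (np.float64(0.138), np.int64(639)), (np.float64(0.142), np.int64(306)), (np.float64(0.146), np.int64(181)), (np.float64(0.15), np.int64(163)), (np.float64(0.154), np.int64(100)), (np.float64(0.158), np.int64(88)), (np.float64(0.162), np.int64(540))]
```

Both lids are held level: the plate rose 119 mm with the lift. I'll carry them near the tin, standing off so that the wrist camera sees it.

>>> apply_moves:
  commands:
    - [0,-0.1,0.15,0.2,0]
    - [0,-0.25,0.4,0.1,0]
    - [0,-0.35,0.6,0,0]
    - [0,-0.4,0.7,0,0]
    - [0,-0.4,0.7,0,0]
    - [0,-0.4,0.7,0,0]
    - [0,-0.4,0.7,0,0]
    - [0,-0.4,0.7,0,0]
    - [0,-0.35,0.6,0,0]
    - [0,-0.3,0.5,0,0]
    - [0,-0.2,0.3,0,0]
    - [0,-0.1,0.15,0,0]

```text
clock: 10.22
position: [0.4154, 0.1626, 0.1505]
ee_rot: [-3.058, -0.719, -0.001]
force: [0.2, 0.1, -3.1]
width: 0.236
gripper_force: 30.0
```

>>> apply_moves:
  commands:
    - [0,0,0,0,0]
    - [0,0,0,0,0]
    - [0,0,0,0,0]

```text
clock: 10.6
position: [0.4168, 0.1604, 0.1498]
ee_rot: [3.059, 0.713, -0.0]
force: [-0.1, -0.6, -3.0]
width: 0.23
gripper_force: 30.0
```

```bash
python3 w.py w4
```

```text
10.6 [0.4168 0.1604 0.1498] [ 3.05923013e+00  7.13342229e-01 -1.61134215e-04] 0.0028917812445469412
[0.49291487 0.19643875 0.34606159] [[0.44, 0.85, 0.28], [-0.9, 0.42, 0.14], [0.0, -0.31, 0.95]] [-0.04879936  0.          0.          0.          0.        ]
```

View pics/w4.png

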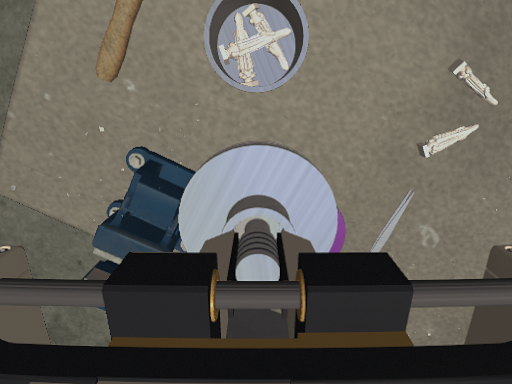

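The tin is at (257,42), cut slightly at the top edge. The held nest is at (258,210), with its knob top between the fingers at (258,268). I'll fit circles to both from depth.

```bash
cat > fit.py <<'E'
from h import *
from scipy.optimize import least_squares
K,dd,_,_=cam('wrist');z=np.load('w4.npz');d=z['d'];c=(K,dd,z['o'],z['R'])
G=lambda v0,v1,u0,u1:np.array([depthpt(c,(u,v),d[v,u]) for v in range(v0,v1) for u in range(u0,u1) if d[v,u]>0])
def circ(p,r):
    f=lambda x:np.hypot(p[:,0]-x[0],p[:,1]-x[1])-r
    return least_squares(f,p[:,:2].mean(0),loss='soft_l1',f_scale=.001)
q=G(0,100,195,320);t=q[(q[:,2]>.056)&(q[:,2]<.066)];r=circ(t,.04175);print('tin',r.x,len(t),np.abs(r.fun).mean(),np.median(t[:,2]))
q=G(130,260,165,350);p=q[(abs(q[:,2]-.156)<.004)]
h=cv2.convexHull(p[:,:2].astype(np.float32))[:,0];h=h[(h-p[:,:2].mean(0))@c[3][:2,1]>-.01];r=circ(h,.053);print('outer',r.x,len(h),np.abs(r.fun).max())
A=np.c_[p[:,:2],np.ones(len(p))];print('tilt',np.linalg.lstsq(A,p[:,2],rcond=None)[0])
k=G(245,285,230,285);k=k[(abs(k[:,2]-.214)<.004)];print('knobtop',len(k),k.mean(0),(k.max(0)+k.min(0))/2,np.ptp(k,0))
E
python3 fit.py
```

```text
tin [0.53044344 0.21604811] 1430 0.001247003139709527 0.059644537676575404
outer [0.41739856 0.15845204] 41 0.0005543973713352177
tilt [-0.0038126   0.00179456  0.15734394]
knobtop 1339 [0.42059071 0.16053452 0.21379452] [0.41996391 0.16130405 0.21398018] [0.02387685 0.02875471 0.00795594]
```

>>> apply_moves:
  commands:
    - [0,0.2,0.1,0,0]
    - [0,0.4,0.2,0,0]
    - [0,0.5,0.25,0,0]
    - [0,0.4,0.2,0,0]
    - [0,0.28,0.15,0,0]
    - [0,0.1,0.05,0,0]
    - [0,0,0,-0.3,0]
    - [0,0,0,-0.4,0]
    - [0,0,0,-0.3,0]
    - [0,0,0,0,0]
    - [0,0,0,0,0]
    - [0,0,0,0,0]

```text
clock: 12.15
position: [0.5298, 0.2186, 0.0908]
ee_rot: [-3.059, -0.716, -0.003]
force: [0.4, 0.4, -3.2]
width: 0.23
gripper_force: 30.0
```

>>> apply_moves:
  commands:
    - [0,0,-0.012,-0.1,0]
    - [0,0,0,-0.1,0]
    - [0,0,0,-0.08,0]
    - [0,0,0,-0.06,0]
    - [0,0,0,0,0]
    - [0,0,0,0,0]

```text
clock: 12.9
position: [0.5293, 0.2176, 0.0695]
ee_rot: [-3.059, -0.716, -0.0]
force: [-0.5, -1.1, -2.8]
width: 0.232
gripper_force: 30.0
```

>>> apply_moves:
  commands:
    - [0,0,0,-0.05,0]
    - [0,0,0,-0.03,0]
    - [0,0,0,-0.03,0]
    - [0,0,0,0,0]
    - [0,0,0,0,0]

```text
clock: 13.52
position: [0.5293, 0.2175, 0.0629]
ee_rot: [3.059, 0.716, 0.0]
force: [1.1, 0.2, -3.6]
width: 0.233
gripper_force: 30.0
```

>>> apply_moves:
  commands:
    - [0,0,0,-0.015,0]
    - [0,0,0,-0.015,0]
    - [0,0,0,0,0]
    - [0,0,0,0,0]

```text
clock: 14.02
position: [0.5294, 0.2178, 0.0615]
ee_rot: [-3.059, -0.716, -0.001]
force: [0.1, -0.6, 5.3]
width: 0.231
gripper_force: 30.0
```

```bash
python3 w.py w5; sed 's/w4/w5/' fit.py | sed "s/^q=G(0,100.*$//; s/.156)<.004/.068)<.004/; s/.214)<.004/.126)<.004/" > fit5.py; python3 fit5.py
```

```text
14.025 [0.5294 0.2178 0.0615] [-3.05876760e+00 -7.15939676e-01 -1.22029622e-03] 0.0014620187695415722
[0.60532625 0.25381696 0.25790504] [[0.44, 0.85, 0.28], [-0.9, 0.42, 0.14], [0.0, -0.31, 0.95]] [-0.04879936  0.          0.          0.          0.        ]
outer [0.52997438 0.21555275] 42 0.0006723426506186278
tilt [-0.00206815 -0.00162367  0.06925769]
knobtop 1324 [0.53306385 0.21780673 0.12559958] [0.53210322 0.21856391 0.12600043] [0.02416104 0.02857224 0.00786344]
```

Both lids are home and level (plate top at 0.068), so I release.

>>> apply_moves:
  commands:
    - [100,0,0,0,0]
    - [100,0,0,0,0]
    - [100,0,0,0,0]
    - [100,0,0,0,0]
    - [100,0,0,0,0]
    - [100,0,0,0,0]
    - [100,0,0,0,0]
    - [100,0,0,0,0]
    - [100,0,0,0,0]
    - [100,0,0,0,0]

```text
clock: 15.32
position: [0.5292, 0.2175, 0.061]
ee_rot: [3.059, 0.716, 0.0]
force: [-0.3, 0.3, -0.6]
width: 1.0
gripper_force: 0.0
```

```bash
sed -i 's/w5/w6/' fit5.py; python3 w.py w6; python3 fit5.py; python3 -c "
from h import *
a,d=imaging.get_image('side');b=np.load('w6.npz')['im']
save('c6',np.hstack([cv2.resize(a[170:290,180:310],(390,360),interpolation=2),cv2.resize(b,(410,360))]))"
```

```text
15.325 [0.5292 0.2175 0.061 ] [3.05893990e+00 7.15717791e-01 5.82413813e-05] 0.0018433737494369749
[0.60523119 0.25359957 0.25734261] [[0.44, 0.85, 0.28], [-0.9, 0.42, 0.14], [0.0, -0.31, 0.95]] [-0.04879936  0.          0.          0.          0.        ]
outer [0.52997732 0.21563799] 43 0.0006041341611453324
tilt [-0.00122476 -0.0016598   0.0687875 ]
knobtop 1195 [0.53274622 0.21757583 0.12552117] [0.53134572 0.2161659  0.12466127] [0.01949183 0.02177567 0.00532047]
```

View pics/c6.png

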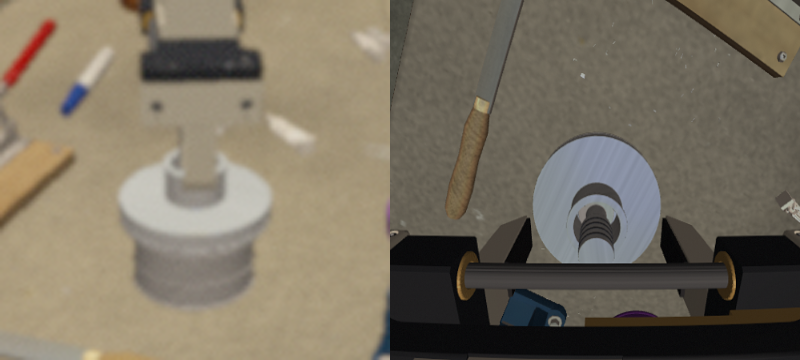

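The side crop shows both lids seated on the tin, and the wrist view shows the fingers open on either side of the knob. Next I lower to the neck, stopping short of the plate.

>>> apply_moves:
  commands:
    - [100,0,0,-0.15,0]
    - [100,0,0,-0.15,0]
    - [100,0,0,-0.1,0]
    - [100,0,0,-0.05,0]
    - [100,0,0,0,0]
    - [100,0,0,0,0]

```text
clock: 16.18
position: [0.5293, 0.2176, 0.0342]
ee_rot: [-3.059, -0.716, -0.0]
force: [-0.2, -0.4, 0.2]
width: 1.004
gripper_force: 0.0
```

>>> apply_moves:
  commands:
    - [0,0,0,0,0]
    - [0,0,0,0,0]
    - [0,0,0,0,0]
    - [0,0,0,0,0]
    - [0,0,0,0,0]
    - [0,0,0,0,0]
    - [0,0,0,0,0]
    - [0,0,0,0,0]
    - [0,0,0,0,0]
  newtons: 20

```text
clock: 17.3
position: [0.5291, 0.2175, 0.034]
ee_rot: [3.059, 0.716, -0.0]
force: [0.6, 0.8, 0.2]
width: 0.462
gripper_force: 20.0
```

>>> apply_moves:
  commands:
    - [0,0,0,0.05,0]
    - [0,0,0,0.05,0]
    - [0,0,0,0.1,0]
    - [0,0,0,0.1,0]
    - [0,0,0,0,0]

```text
clock: 17.92
position: [0.5296, 0.2178, 0.0528]
ee_rot: [-3.059, -0.716, -0.002]
force: [-0.7, -1.0, -1.6]
width: 0.467
gripper_force: 20.0
```

Force of 1.6 N is close to the outer lid's weight alone (about 1.2 N). Continuing up.

>>> apply_moves:
  commands:
    - [0,0,0,0.15,0]
    - [0,0,0,0.2,0]
    - [0,0,0,0.2,0]
    - [0,0,0,0.2,0]
    - [0,0,0,0.2,0]
    - [0,0,0,0.2,0]
    - [0,0,0,0.15,0]
    - [0,0,0,0.1,0]
    - [0,0,0,0,0]
    - [0,0,0,0,0]
    - [0,0,0,0,0]

```text
clock: 19.3
position: [0.5289, 0.2174, 0.1356]
ee_rot: [3.059, 0.716, -0.001]
force: [-0.9, -0.5, -1.3]
width: 0.463
gripper_force: 20.0
```

```bash
python3 -c "
from h import *
a,d=imaging.get_image('side');save('c7',cv2.resize(a[140:290,150:340],(760,600),interpolation=2))
s=observe();print(s['clock'],s['position'],s['width'],s['gripper_force'],abs(np.array(s['dq'])).max())"
```

```text
19.35 [0.52893323 0.2174468  0.13567585] 0.46238233168912685 19.99974955804646 0.0012553108711797038
```

View pics/c7.png

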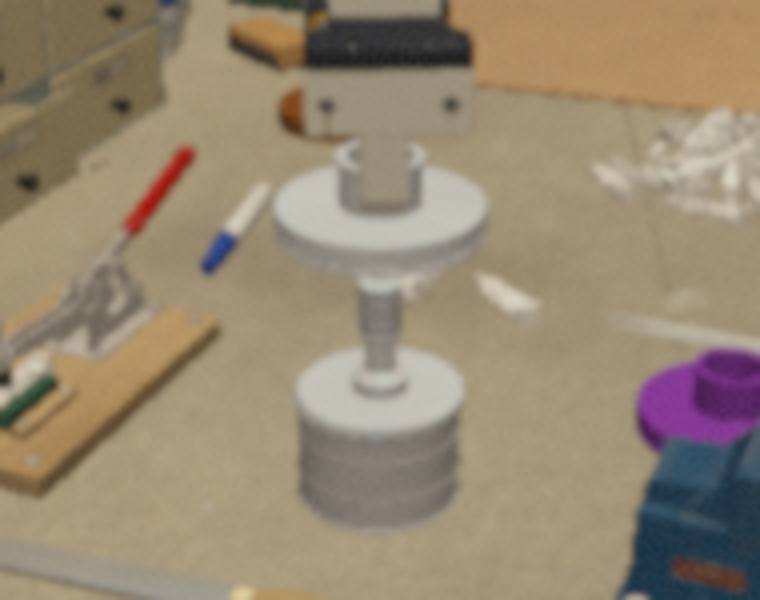

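The outer lid is held level well above the knob, and the inner lid is seated flush on the tin. The outer lid was raised 101 mm, so its skirt clears the knob by about 27 mm. Handing in.

```bash
python3 -c "
from cell import arm
print(arm.sign_off())"
```

```text
the job is handed in; nothing more can be done
None
```

The job is handed in at 19.4 s: the inner lid is seated on the tin and the outer lid is held level and still by its neck, about 27 mm clear above the knob; the first grasp closed on air because the reported TCP lies about 38 mm beyond the real fingertips, which I allowed for from then on.

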